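# Lay the next two courses of shingles on a small lean-to roof

### The arm

A 6-joint arm with a two-finger parallel gripper is mounted at the origin on a cart in front of the work surface, level with it; the furniture and walls round the work are solid. World frame = base frame: x ahead of the robot, y to its left, z up, the work surface at z = 0. Lengths are in m, angles in degrees, forces in N, time in s.
With the tool pointing down it reaches from about 0.375 to 0.9 m from the base axis. Payload 3.1 kg.
Tool frame: the origin (TCP) lies at the very end of the fingers, on their centre line; the grasp point (between the pads) lies 19 mm behind it; z points along the fingers, y is the direction in which the jaws open and shut (so a half turn about z gives the same grasp; the last joint's range is limited). The gripper opens to 87 mm and grips with 3 to 60 N. Pads are 19 mm wide; open, the fingers measure 117 mm over their backs; the gripper's body (75 mm by 190 mm) begins 51 mm behind the grasp point.
Start: joints at [-85.686, 30.224, 82.088, -0, 67.689, -10.227], TCP at [0.157, -0.605, 0.223] pointing down, gripper open.
Joint ranges: [-176.69, 176.69], [-43.24, 126.21], [12.49, 139.97], [-82, 262], [0, 151.66], [-163.58, 163.58]. Speed limits (degrees/s): [159.86, 159.86, 180, 180, 180, 180].

### API

Orientations are given as a 3x3 rotation matrix whose columns are the frame's x, y, z axes.
In Python, from rig import readout, capture, camera_model, bot, spot_in, regions_of gives the robot as it stands.
- The arm moves only by the tool send_rows, never from a script. Its argument "moves" is a list that holds one entry, the list of rows, each a list of 7 numbers: the turn, a rotation vector about the tool's x, y, z in degrees, then the shift along the tool's x, y, z in cm, then the opening, from -1 (shut) to 1 (fully open). A call has exactly 5 rows; each row shifts and turns the commanded pose from where the row before left it, along the tool's axes as they then stand; what a row does not reach is not made up. A row lasts 1/10 s, in which the tool goes at most 50 mm and 8.59 degrees, less where a joint would pass 70% of its speed; a pose out of reach is approached as far as the arm can. A call with a gripper value outside its range is refused whole. The fingers move at their own pace and stop on an object; the grip force is fixed at half the most. Time passes only in rows, so rows that do not move let the fingers close, or fill a call up. It gives the time, the measured TCP pose, the force and the opening at its end, in the units of the state.
- readout.read_state(): the state, without advancing time (a new reading comes with each control period).
- capture(name): name is "scene" or "top" or "wrist"; returns the picture (420x560x3 uint8, blue, green, red); there is no depth.
- camera_model(name): a dict with "camera_matrix" (3x3 intrinsics, pixels), "pose" (4x4, takes a point from camera to world coordinates). Camera axes: x right, y up, looking along -z (the intrinsics and any distortion apply to the point x, -y, -z); pixel columns grow to the right and rows downward; lengths in m; the calibration is good to about 2 mm. A picture is of the moment at which its call begins: read the wrist's pose just before it. camera_model takes no time and is no camera call; for the wrist camera it gives the pose at the moment of the call.
- bot.hand_in(): hands the job in, once; it reports no verdict.
Trained networks look in the newest picture that a camera, given by its name, has taken for a name from the list of things; names that differ only in an ending like _2 or _b are one class to them, and where a whole thing is asked for, a point or a joint stands for the part that bears it (a point fixed in the world has none). Each returns a list of dicts, best first, with "p" (0 to 1); they miss things now and then, are a little off and sometimes report something else, mostly with a low value. They report only what shows in the picture. A call takes as long as a camera call.
- spot_in(camera, thing): "location" ([x, y, z] in m, in world coordinates, good to about 4 mm: the middle of the surface that is visible of it).
- regions_of(camera, thing): "mask" (420x560 bool, what is visible of it).
The state is a dict: "time_s": time; "joint_positions": joint angles; "qvel": joint speeds; "tau": joint torques, N m; "position": TCP position; "tcp_rot": TCP orientation; "force": force on the tool from outside, world axes, zero at the start; "moment": the same for the moment, N m; "opening": opening from 0.0 (shut) to 1.0 (fully open).
Only numpy, scipy, OpenCV 4.12 (cv2) and the standard library are available. Lean on these libraries where they do the work, as an engineer would, in place of code of your own. Each camera call takes 0.05 s, during which the arm holds its last target. There are 200 camera calls.

### The job

Shingle the little sloping roof: the bottom shingle is already nailed on, so lay the two loose full-size shingles above it, one with its lower edge on the lower pencil line, then the other with its lower edge on the upper pencil line, so that each overlaps the one below. Lay them straight up the slope and centred across the board, like the nailed one; the narrower and the shorter piece lying about are only offcuts.

Things in the scene. Friction and masses are not known exactly. Their poses are not given: they have to be found in the camera images.
- shingle_a_mid (a point): Centre of one of two loose full-size shingles: flat wooden plates 95 x 60 x 8 mm, lying flat on the worktop, both ends and faces alike, 20 to 45 g. x runs along its length, y across its width, z through its thickness. Two offcuts of the same wood lie near, 95 x 34 x 8 and 60 x 60 x 8 mm: not wanted.
- shingle_b_mid (a point): Centre of the other full-size shingle, just like the first, same axes; either may go on either line. Laid right, a shingle has its upper end on the board and its lower part flat on the shingle below, so it slopes 7.7 degrees less than the board (about 12 from level); it holds by friction.
- line_low (a point): Middle of the lower pencil line, on the face of the fixed roof board (230 mm up-slope x 136 wide, sloping 20 degrees, rising away from the robot; eave 24 mm above the worktop). x points up the slope in the face, y along the line, z square off the face. The line is 60 mm above the eave. A shingle laid right has its centre at x = +47 mm, y = 0, z = +10 mm from it.
- line_high (a point): Middle of the upper pencil line, 60 mm further up the slope; same axes, and the same 47 mm and 10 mm to the centre of the shingle that belongs on it. A 60 mm wide shingle is nailed on mid-board from the eave up, its lower edge raised 8 mm by a strip; its upper face also carries the lower line.

How it is judged:
By the outcome, as a careful person would: the job done as asked, in the order asked, and still so for the second after the job is handed in, with the robot touching nothing.
It also fails if it takes over 54 s, if anything falls off the work surface, if the arm or the gripper's body presses on something with over 40 N, if the wrist force passes 120 N, or if a joint passes its speed limit or range.

## Working session

There is one attempt and no reset: what is moved stays moved. The work goes in short steps, Python scripts to look and compute and a tool call to move; the robot and the scene stay as the last step left them, time stands still between calls to the robot, and variables do not carry over. Pictures are saved under pics/ and viewed, about 8 in all and at most 12, crops included, and the job is handed in when it is done.

Besides the shell and the picture viewer there is one more tool, called after ">>>" as name(argument=value, ...) on one line, values as JSON. send_rows: Moves the arm, as the interface text tells. Its arguments: {"type":"object","properties":{"moves":{"type":"array","items":{"type":"array","items":{"type":"array","items":{"type":"number"}}}}},"required":["moves"]}

```bash
mkdir -p pics; ls; python3 - <<'E'
from rig import *
import cv2,numpy as np
s=readout.read_state();print(s['time_s'],s['position'],s['opening'])
for c in("scene","top"):
    im=capture(c);cv2.imwrite(f"pics/{c}0.png",im)
    m=camera_model(c);print(c,np.round(m['camera_matrix'],1).tolist(),np.round(m['pose'],3).tolist(),m.keys())
    for t in("shingle_a_mid","line_low","line_high"):
        print(t,[(np.round(d['location'],4).tolist(),round(d['p'],2)) for d in spot_in(c,t)])
E
```

```text
pics
0.0 [ 0.15687651 -0.60422356  0.2215748 ] 1.0013745508597542
scene [[522.4, 0.0, 280.8], [0.0, 522.4, 218.2], [0.0, 0.0, 1.0]] [[-0.467, 0.402, -0.787, -0.344], [-0.884, -0.218, 0.413, 0.576], [-0.006, 0.889, 0.458, 0.618], [0.0, 0.0, 0.0, 1.0]] dict_keys(['camera_matrix', 'pose'])
shingle_a_mid [([0.5397, 0.3712, 0.0065], 0.89)]
line_low [([0.6501, -0.1674, 0.0777], 0.69)]
line_high [([0.6483, -0.1698, 0.0763], 0.93)]
top [[451.1, 0.0, 278.3], [0.0, 451.1, 210.7], [0.0, 0.0, 1.0]] [[0.004, 0.995, -0.098, 0.513], [-1.0, 0.006, 0.018, 0.084], [0.019, 0.098, 0.995, 1.06], [0.0, 0.0, 0.0, 1.0]] dict_keys(['camera_matrix', 'pose'])
shingle_a_mid [([0.5493, 0.3736, 0.0081], 0.59), ([0.6198, -0.1908, 0.0657], 0.41)]
line_low [([0.6196, -0.1919, 0.0625], 0.97)]
line_high [([0.618, -0.186, 0.0654], 0.86)]
```

View pics/scene0.png

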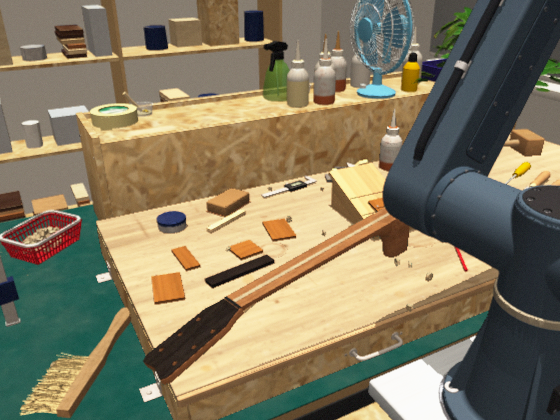

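View pics/top0.png

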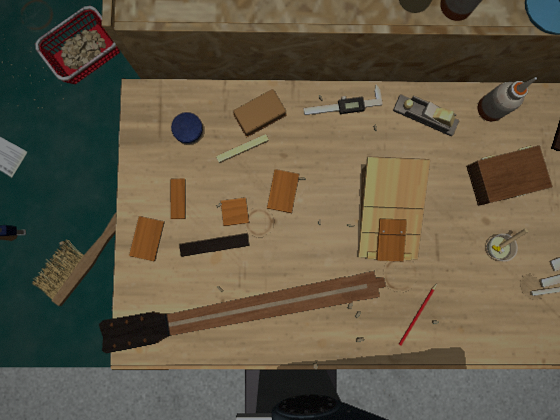

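The top view shows full-size shingles at about (148,239) and (284,191), with the offcuts at (178,198) and (235,211). The board is at about (359–428, 157–260). I'll measure these.

```bash
cat > h.py <<'E'
from rig import *
import cv2,numpy as np
from scipy.spatial.transform import Rotation as R
def ray(c,uv,m=None):
    m=m or camera_model(c);K=m['camera_matrix'];P=np.array(m['pose'])
    d=np.linalg.inv(K)@np.array([uv[0],uv[1],1.]);d=P[:3,:3]@(d*[1,-1,-1]);return P[:3,3],d
def on_z(c,uv,z,m=None):
    o,d=ray(c,uv,m);return o+d*(z-o[2])/d[2]
def proj(c,X,m=None):
    m=m or camera_model(c);P=np.array(m['pose']);p=(np.atleast_2d(X)-P[:3,3])@P[:3,:3]*[1,-1,-1]
    q=p@np.array(m['camera_matrix']).T;return q[:,:2]/q[:,2:]
def blobs(im,c,z=.008,amin=150,m=None):
    hsv=cv2.cvtColor(im,cv2.COLOR_BGR2HSV)
    k=cv2.inRange(hsv,(3,150,90),(18,255,255))
    k=cv2.morphologyEx(k,cv2.MORPH_OPEN,np.ones((3,3)))
    out=[]
    for q in cv2.findContours(k,cv2.RETR_EXTERNAL,cv2.CHAIN_APPROX_NONE)[0]:
        if cv2.contourArea(q)<amin: continue
        W=np.array([on_z(c,p[0],z,m)[:2] for p in q])
        (cx,cy),(w,h),a=cv2.minAreaRect((W*1000).astype(np.float32))
        if w<h: w,h,a=h,w,a+90
        out.append((q.mean((0,1)).round(),round(cx,1),round(cy,1),round(w,1),round(h,1),round((a+90)%180-90,1)))
    return out
def rows(p,Rt,n,opening,frm=None):
    """n equal rows from the current measured (or given) pose to p,Rt"""
    if frm is None:
        s=readout.read_state();frm=(np.array(s['position']),np.array(s['tcp_rot']))
    p0,R0=frm;rv=R.from_matrix(R0.T@Rt).as_rotvec()/n
    for i in range(n):
        Ra=R0@R.from_rotvec(rv*i).as_matrix();Rb=R0@R.from_rotvec(rv*(i+1)).as_matrix()
        for name,Rx in(("a",Ra),("b",Rb)):
            print(i,name,np.round(np.degrees(rv),2).tolist(),np.round(Rx.T@(np.array(p)-p0)/n*100,2).tolist(),opening)
def down(yaw):  # tool down, tool x axis at yaw (deg)
    c,s=np.cos(np.radians(yaw)),np.sin(np.radians(yaw));return np.array([[c,s,0],[s,-c,0],[0,0,-1.]])
E
python3 - <<'E'
from h import *
im=cv2.imread("pics/top0.png")
for b in blobs(im,"top"): print(b)
s=readout.read_state();print(np.round(s['tcp_rot'],3).tolist(),s['position'])
w=capture("wrist");cv2.imwrite("pics/w0.png",w)
m=camera_model("wrist");Rt=np.array(s['tcp_rot']);P=np.array(m['pose']);print(np.round(Rt.T@P[:3,:3],3).tolist(),np.round(Rt.T@(P[:3,3]-s['position']),3),m['camera_matrix'].tolist())
a=cv2.resize(im[140:280,340:450],None,fx=5,fy=4.2857,interpolation=cv2.INTER_CUBIC)
a=cv2.resize(im[140:280,340:450],None,fx=4.2,fy=4.2,interpolation=cv2.INTER_CUBIC)
cv2.imwrite("pics/board.png",a)
E
```

```text
(array([391., 247.]), 531.7, -199.3, 61.2, 59.0, 89.0)
(array([393., 226.]), 582.1, -203.9, 59.6, 32.9, -89.7)
(array([146., 238.]), 551.0, 370.6, 93.3, 59.0, -12.0)
(array([235., 211.]), 615.0, 167.5, 58.5, 58.3, 7.2)
(array([178., 198.]), 645.3, 300.6, 90.2, 30.4, 1.4)
(array([283., 191.]), 664.4, 54.5, 92.8, 58.7, -11.0)
[[0.968, 0.251, -0.0], [0.251, -0.968, 0.0], [0.0, -0.0, -1.0]] [ 0.15693171 -0.60483481  0.22239383]
[[0.0, 0.959, 0.284], [1.0, -0.0, 0.0], [0.0, 0.284, -0.959]] [ 0.077  0.    -0.162] [[297.95500772546364, 0.0, 278.58702678869076], [0.0, 297.95500772546364, 207.56016944004216], [0.0, 0.0, 1.0]]
```

View pics/board.png

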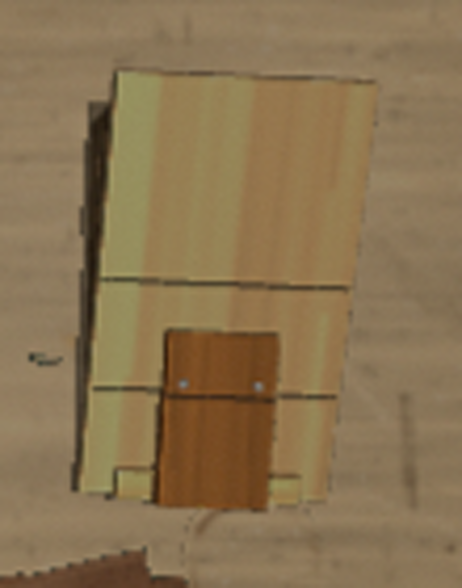

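The crop shows the board's corners and both pencil lines, with their ends at about (101,279)–(350,288) and (94,388)–(336,397). I'll fit the board pose to those points.

```bash
cat >> h.py <<'E'
def board(x,y,yaw,X):
    """X: Nx3 in eave frame (up-slope, along y, off face) -> world"""
    Rb=R.from_euler('ZY',[yaw,-20],degrees=True).as_matrix()
    return np.atleast_2d(X)@Rb.T+[x,y,.024],Rb
E
python3 - <<'E'
from h import *
from scipy.optimize import least_squares
px=np.array([(113,70),(376,82),(325,502),(74,490),(101,279),(350,288),(94,388),(336,397)])
px=(px+.5)/4.2-.5+[340,140]
X=np.array([(.23,.068,0),(.23,-.068,0),(0,-.068,0),(0,.068,0),(.12,.068,0),(.12,-.068,0),(.06,.068,0),(.06,-.068,0)])
m=camera_model("top")
f=lambda v:(proj("top",board(v[0],v[1],v[2],X)[0],m)-px).ravel()
r=least_squares(f,[.5,-.19,0],x_scale=[.1,.1,10]);print(r.x,f(r.x).round(1).reshape(-1,2).tolist())
x,y,w=r.x
W,Rb=board(x,y,w,np.array([[.06+.047,0,.01],[.12+.047,0,.01],[.107,0,0]]));print(W.round(4).tolist())
# shingle frame tool for view pose: above the board
R0=np.array(readout.read_state()['tcp_rot'])
rows(W[2]+[-.06,0,.23],down(w),10+5,1)
E
```

```text
[ 0.50788511 -0.18660307 -1.86534844] [[0.5, 0.4], [0.3, 0.0], [0.1, -0.3], [0.8, 0.4], [-1.0, -0.1], [0.4, 0.1], [-1.7, -0.3], [0.5, -0.2]]
[[0.605, -0.1898, 0.07], [0.6613, -0.1916, 0.0905], [0.6084, -0.1899, 0.0606]]
0 a [-0.0, -0.0, 1.09] [3.22, -2.02, -0.45] 1
0 b [-0.0, -0.0, 1.09] [3.18, -2.08, -0.45] 1
1 a [-0.0, -0.0, 1.09] [3.18, -2.08, -0.45] 1
1 b [-0.0, -0.0, 1.09] [3.14, -2.14, -0.45] 1
2 a [-0.0, -0.0, 1.09] [3.14, -2.14, -0.45] 1
2 b [-0.0, -0.0, 1.09] [3.1, -2.2, -0.45] 1
3 a [-0.0, -0.0, 1.09] [3.1, -2.2, -0.45] 1
3 b [-0.0, -0.0, 1.09] [3.06, -2.26, -0.45] 1
4 a [-0.0, -0.0, 1.09] [3.06, -2.26, -0.45] 1
4 b [-0.0, -0.0, 1.09] [3.01, -2.32, -0.45] 1
5 a [-0.0, -0.0, 1.09] [3.01, -2.32, -0.45] 1
5 b [-0.0, -0.0, 1.09] [2.97, -2.38, -0.45] 1
6 a [-0.0, -0.0, 1.09] [2.97, -2.38, -0.45] 1
6 b [-0.0, -0.0, 1.09] [2.92, -2.43, -0.45] 1
7 a [-0.0, -0.0, 1.09] [2.92, -2.43, -0.45] 1
7 b [-0.0, -0.0, 1.09] [2.88, -2.49, -0.45] 1
8 a [-0.0, -0.0, 1.09] [2.88, -2.49, -0.45] 1
8 b [-0.0, -0.0, 1.09] [2.83, -2.54, -0.45] 1
9 a [-0.0, -0.0, 1.09] [2.83, -2.54, -0.45] 1
9 b [-0.0, -0.0, 1.09] [2.78, -2.6, -0.45] 1
10 a [-0.0, -0.0, 1.09] [2.78, -2.6, -0.45] 1
10 b [-0.0, -0.0, 1.09] [2.73, -2.65, -0.45] 1
11 a [-0.0, -0.0, 1.09] [2.73, -2.65, -0.45] 1
11 b [-0.0, -0.0, 1.09] [2.68, -2.7, -0.45] 1
12 a [-0.0, -0.0, 1.09] [2.68, -2.7, -0.45] 1
12 b [-0.0, -0.0, 1.09] [2.63, -2.75, -0.45] 1
13 a [-0.0, -0.0, 1.09] [2.63, -2.75, -0.45] 1
13 b [-0.0, -0.0, 1.09] [2.57, -2.8, -0.45] 1
14 a [-0.0, -0.0, 1.09] [2.57, -2.8, -0.45] 1
14 b [-0.0, -0.0, 1.09] [2.52, -2.85, -0.45] 1
```

>>> send_rows(moves=[[[0, 0, 1.1, 3.7, -2.1, -0.45, 1], [0, 0, 1.1, 3.7, -2.15, -0.45, 1], [0, 0, 1.1, 3.65, -2.2, -0.45, 1], [0, 0, 1.1, 3.6, -2.25, -0.45, 1], [0, 0, 1.1, 3.6, -2.3, -0.45, 1]]])

```text
time_s: 0.95
position: [0.3127, -0.4573, 0.2454]
tcp_rot: [[0.988, 0.156, 0.0], [0.156, -0.988, -0.0], [0.0, 0.0, -1.0]]
force: [1.1, -0.3, 0.4]
opening: 1.001
```

>>> send_rows(moves=[[[0, 0, 1.1, 3.5, -2.4, -0.45, 1], [0, 0, 1.1, 3.5, -2.4, -0.45, 1], [0, 0, 1.1, 3.4, -2.45, -0.45, 1], [0, 0, 1.1, 3.4, -2.5, -0.45, 1], [0, 0, 1.1, 3.35, -2.6, -0.45, 1]]])

```text
time_s: 1.45
position: [0.4685, -0.3141, 0.268]
tcp_rot: [[0.998, 0.061, 0.0], [0.061, -0.998, -0.0], [0.0, 0.0, -1.0]]
force: [0.2, -0.6, -0.3]
opening: 1.001
```

>>> send_rows(moves=[[[0, 0, 1.1, 3.3, -2.6, -0.45, 1], [0, 0, 1.1, 3.2, -2.65, -0.45, 1], [0, 0, 1.1, 3.2, -2.7, -0.45, 1], [0, 0, 1.1, 3.1, -2.8, -0.45, 1], [0, 0, 1.1, 3.1, -2.8, -0.45, 1]]])

```text
time_s: 1.95
position: [0.6242, -0.1747, 0.2904]
tcp_rot: [[0.999, -0.035, 0.0], [-0.035, -0.999, -0.0], [0.0, 0.0, -1.0]]
force: [0.7, 0.8, 0.2]
opening: 1.005
```

```bash
python3 - <<'E'
from h import *
m=camera_model("wrist");w=capture("wrist");cv2.imwrite("pics/w1.png",w)
X=np.array([(.23,.068,0),(.23,-.068,0),(0,-.068,0),(0,.068,0),(.12,.068,0),(.12,-.068,0),(.06,.068,0),(.06,-.068,0)])
print(proj("wrist",board(.5079,-.1866,-1.865,X)[0],m).round(0).tolist())
E
```

```text
[[230.0, 98.0], [354.0, 97.0], [332.0, 248.0], [245.0, 248.0], [239.0, 183.0], [341.0, 183.0], [242.0, 218.0], [336.0, 218.0]]
```

View pics/w1.png

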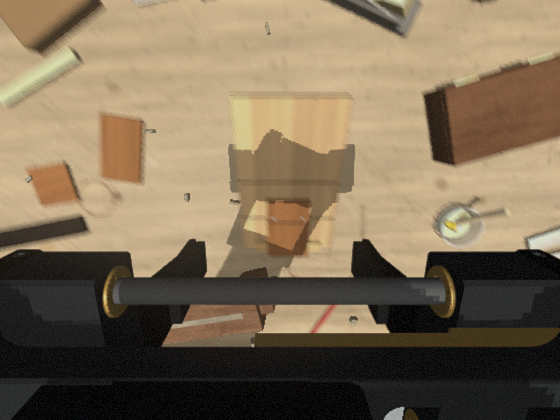

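The wrist view shows the whole board at about (230–354, 94–255), close to the projected fit. I'll enlarge it to refine the pose.

```bash
python3 - <<'E'
from h import *
w=cv2.imread("pics/w1.png")[82:266,215:370]
w=(255*(w/255.)**.6).astype(np.uint8)
cv2.imwrite("pics/w1c.png",cv2.resize(w,None,fx=3.2*1.25/1.25,fy=3.2,interpolation=cv2.INTER_CUBIC))
E
```

```text
(no output)
```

View pics/w1c.png

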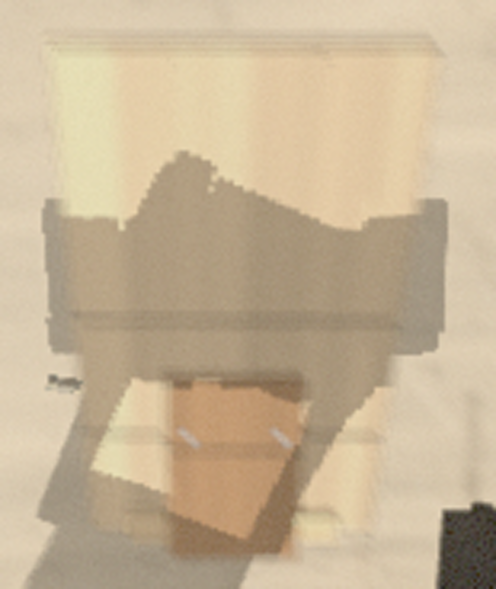

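Motion blur spoils this picture. The arm is still now, so I'll retake it.

```bash
python3 - <<'E'
from h import *
m=camera_model("wrist");w=capture("wrist");np.save("m2.npy",m['pose']);cv2.imwrite("pics/w2.png",w)
for b in blobs(w,"wrist",m=m):print(b)
X=np.array([(.23,.068,0),(.23,-.068,0),(0,-.068,0),(0,.068,0),(.12,.068,0),(.12,-.068,0),(.06,.068,0),(.06,-.068,0)])
print(((proj("wrist",board(.5079,-.1866,-1.865,X)[0],m)-[215,82]+.5)*3.2-.5).round(0).tolist())
w=w[82:266,215:370]
w=(255*(w/255.)**.6).astype(np.uint8)
cv2.imwrite("pics/w2c.png",cv2.resize(w,None,fx=3.2,fy=3.2,interpolation=cv2.INTER_CUBIC))
E
```

```text
[[69.0, 71.0], [460.0, 72.0], [386.0, 547.0], [108.0, 546.0], [91.0, 339.0], [418.0, 340.0], [100.0, 451.0], [401.0, 452.0]]
```

View pics/w2c.png

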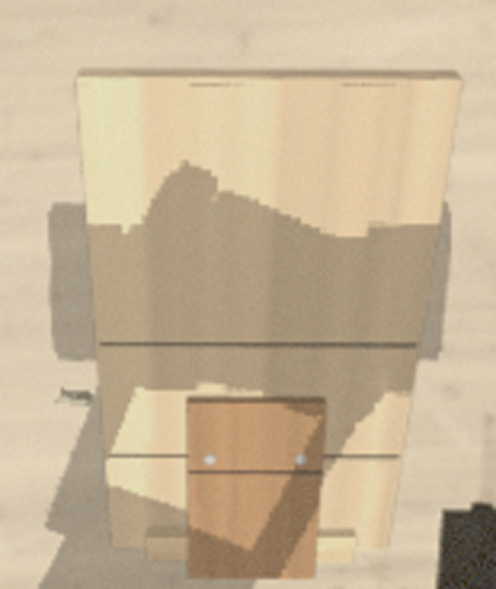

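The sharp crop shows the upper line at (100,344)–(417,345) and the lower at (109,456)–(400,457). The top edge is at about y=77 and the eave at about y=547. I'll refit with both cameras.

```bash
python3 - <<'E'
from h import *
from scipy.optimize import least_squares
X=np.array([(.23,.068,0),(.23,-.068,0),(0,-.068,0),(0,.068,0),(.12,.068,0),(.12,-.068,0),(.06,.068,0),(.06,-.068,0)])
pt=(np.array([(113,70),(376,82),(325,502),(74,490),(101,279),(350,288),(94,388),(336,397)])+.5)/4.2-.5+[340,140]
pw=(np.array([(79,77),(460,78),(388,547),(111,547),(100,344),(417,345),(109,456),(400,457)])+.5)/3.2-.5+[215,82]
mt=camera_model("top");mw=dict(camera_model("wrist"),pose=np.load("m2.npy"))
fw=lambda v:(proj("wrist",board(*v,X)[0],mw)-pw)
ft=lambda v:(proj("top",board(*v,X)[0],mt)-pt)
for n,f in(("w",lambda v:fw(v).ravel()/.85),("both",lambda v:np.r_[fw(v).ravel()/.85,ft(v).ravel()/.43])):
    r=least_squares(f,[.5,-.19,0],x_scale=[.1,.1,10]);print(n,r.x.round(4));print(fw(r.x).round(1).tolist())
# nailed shingle top edge in the fit
v=r.x
T=np.array([(.095,.03,.008),(.095,-.03,.008)]);print(((proj("wrist",board(*v,T)[0],mw)-[215,82]+.5)*3.2-.5).round())
W,Rb=board(*v,np.array([[.107,0,.01],[.167,0,.01]]));print(W.round(4).tolist())
rows([.664,.055,.12],down(-11),6,1)
E
```

```text
w [ 0.5059 -0.188  -1.9352]
[[-1.4, -0.1], [1.4, -0.1], [0.2, 1.2], [0.1, 0.9], [-1.5, -0.3], [1.5, -0.2], [-1.5, -0.3], [1.2, -0.3]]
both [ 0.5071 -0.1871 -1.9229]
[[-2.3, -1.2], [0.6, -1.2], [-0.4, 0.5], [-0.5, 0.2], [-2.2, -1.1], [0.8, -1.1], [-2.2, -1.1], [0.6, -1.1]]
[[184. 401.]
 [326. 401.]]
[[0.6042, -0.1904, 0.07], [0.6605, -0.1923, 0.0905]]
0 a [-0.01, -0.04, 1.56] [0.5, -3.8, 2.85] 1
0 b [-0.01, -0.04, 1.56] [0.39, -3.82, 2.85] 1
1 a [-0.01, -0.04, 1.56] [0.39, -3.82, 2.85] 1
1 b [-0.01, -0.04, 1.56] [0.29, -3.83, 2.85] 1
2 a [-0.01, -0.04, 1.56] [0.29, -3.83, 2.85] 1
2 b [-0.01, -0.04, 1.56] [0.19, -3.83, 2.85] 1
3 a [-0.01, -0.04, 1.56] [0.19, -3.83, 2.85] 1
3 b [-0.01, -0.04, 1.56] [0.09, -3.84, 2.85] 1
4 a [-0.01, -0.04, 1.56] [0.09, -3.84, 2.85] 1
4 b [-0.01, -0.04, 1.56] [-0.01, -3.84, 2.85] 1
5 a [-0.01, -0.04, 1.56] [-0.01, -3.84, 2.85] 1
5 b [-0.01, -0.04, 1.56] [-0.12, -3.84, 2.84] 1
```

>>> send_rows(moves=[[[0, 0, 0.94, 0.3, -2.28, 1.4, 1], [0, 0, 0.94, 0.27, -2.29, 1.4, 1], [0, 0, 0.94, 0.23, -2.29, 1.4, 1], [0, 0, 0.94, 0.2, -2.3, 1.4, 1], [0, 0, 0.94, 0.16, -2.3, 1.4, 1]]])

```text
time_s: 2.55
position: [0.642, -0.0624, 0.2195]
tcp_rot: [[0.993, -0.117, -0.0], [-0.117, -0.993, -0.0], [-0.0, 0.0, -1.0]]
force: [-0.8, 0.1, 0.2]
opening: 0.998
```

>>> send_rows(moves=[[[0, 0, 0.94, 0.12, -2.3, 1.4, 1], [0, 0, 0.94, 0.09, -2.3, 1.4, 1], [0, 0, 0.94, 0.05, -2.3, 1.4, 1], [0, 0, 0.94, 0.01, -2.3, 1.4, 1], [0, 0, 0.94, -0.03, -2.3, 1.4, 1]]])

```text
time_s: 3.05
position: [0.6616, 0.0509, 0.1495]
tcp_rot: [[0.98, -0.198, -0.0], [-0.198, -0.98, -0.0], [-0.0, 0.0, -1.0]]
force: [-1.1, 0.1, -0.6]
opening: 1.0
```

```bash
cat > look.py <<'E'
from h import *
for i in range(4):capture("wrist")
s=readout.read_state();m=camera_model("wrist");w=capture("wrist");cv2.imwrite("pics/w3.png",w)
print(s['time_s'],s['position'])
for b in blobs(w,"wrist",m=m):print(b)
E
python3 look.py
```

```text
3.25 [0.66147732 0.05046702 0.14974667]
```

```bash
sed -i 's/(3,150,90),(18,255,255)/(3,105,50),(17,255,255)/' h.py; python3 - <<'E'
from h import *
w=cv2.imread("pics/w3.png");m=camera_model("wrist")
u=proj("wrist",[[.664,.055,.008]],m)[0];print(u)
h=cv2.cvtColor(w,cv2.COLOR_BGR2HSV)
for d in((0,0),(15,15),(-15,-15),(-60,0),(60,0)):print(h[int(u[1])+d[1],int(u[0])+d[0]])
for b in blobs(w,"wrist",m=m):print(b)
cv2.imwrite("pics/w3h.png",w)
E
```

```text
[272.7398399  195.07164233]
[ 13 147 111]
[ 15 151 105]
[ 14 145 109]
[ 17  80 127]
[ 19  76 134]
(array([395., 414.]), 337.0, -43.1, 25.0, 19.3, 78.6)
(array([542., 242.]), 548.7, -223.2, 44.4, 37.3, 88.9)
(array([189., 248.]), 615.7, 164.5, 61.5, 60.7, -82.4)
(array([ 55., 233.]), 668.1, 298.1, 49.1, 36.7, 2.0)
(array([275., 192.]), 664.3, 52.7, 94.4, 59.7, -11.0)
(array([158.,  24.]), 852.1, 122.8, 95.2, 69.0, -60.8)
```

View pics/w3.png

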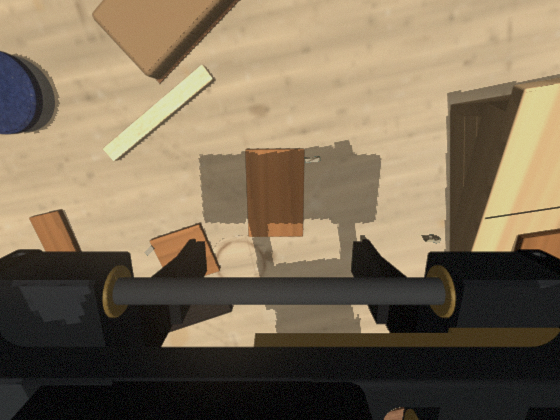

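The wrist view shows the shingle under the TCP at (275,192), clear of its neighbours. The two cameras agree within 2 mm. I'll go down and grip it.

>>> send_rows(moves=[[[0, 0, -0.4, 0.19, -0.32, 3.5, 1], [0, 0, 0, 0, 0, 3.5, 1], [0, 0, 0, 0, 0, 3.5, 1], [0, 0, 0, 0, 0, 2.5, 1], [0, 0, 0, 0, 0, 1.65, 1]]])

```text
time_s: 3.8
position: [0.6639, 0.0519, 0.0023]
tcp_rot: [[0.981, -0.192, -0.001], [-0.192, -0.981, -0.0], [-0.001, 0.0, -1.0]]
force: [0.0, 0.5, 0.0]
opening: 1.002
```

>>> send_rows(moves=[[[0, 0, 0, 0, 0, 0, -1], [0, 0, 0, 0, 0, 0, -1], [0, 0, 0, 0, 0, 0, -1], [0, 0, 0, 0, 0, 0, -1], [0, 0, 0, 0, 0, 0, -1]]])

```text
time_s: 4.3
position: [0.6651, 0.0536, 0.0049]
tcp_rot: [[0.982, -0.19, 0.002], [-0.19, -0.982, -0.0], [0.002, -0.0, -1.0]]
force: [-0.3, -0.1, 2.8]
opening: 0.683
```

>>> send_rows(moves=[[[0, 0, 0, 0, 0, 0, -1], [0, 0, 0, 0, 0, 0, -1], [0, 0, 0, 0, 0, 0, -1], [0, 0, 0, 0, 0, 0, -1], [0, 0, 0, 0, 0, 0, -1]]])

```text
time_s: 4.8
position: [0.6651, 0.0536, 0.0049]
tcp_rot: [[0.982, -0.19, 0.002], [-0.19, -0.982, -0.0], [0.002, -0.0, -1.0]]
force: [-1.0, 0.1, 6.0]
opening: 0.681
```

>>> send_rows(moves=[[[0, 0, 0, 0, 0, -2, -1], [0, 0, 0, 0, 0, -3, -1], [0, 0, 0, 0, 0, -4, -1], [0, 0, 0, 0, 0, -4, -1], [0, 0, 0, 0, 0, -4, -1]]])

```text
time_s: 5.3
position: [0.6638, 0.0538, 0.1746]
tcp_rot: [[0.982, -0.19, -0.001], [-0.19, -0.982, 0.0], [-0.001, 0.0, -1.0]]
force: [0.3, 0.3, -0.5]
opening: 0.68
```

```bash
python3 look.py; python3 - <<'E'
from h import *
s=readout.read_state();print(s['opening'],s['force'],s['position'])
m=camera_model("wrist");w=cv2.imread("pics/w3.png");z=s['position'][2]+.003
for b in blobs(w,"wrist",m=m,z=z):print(b)
E
```

```text
5.5 [0.66461142 0.05373633 0.1746413 ]
(array([279., 316.]), 502.0, 84.3, 122.5, 33.1, 79.1)
(array([525., 244.]), 538.3, -224.1, 78.7, 61.4, 88.7)
(array([189., 243.]), 615.0, 165.7, 61.6, 58.8, -82.0)
(array([ 76., 231.]), 660.7, 297.7, 61.0, 37.6, 1.7)
(array([279., 227.]), 617.7, 62.4, 123.0, 122.7, 79.1)
(array([181.,  27.]), 853.9, 114.1, 113.4, 68.0, -60.8)
0.6809385212350905 [-1.23016004 -0.10832112 -1.00758202] [0.66344111 0.05379634 0.1728873 ]
(array([279., 316.]), 623.6, 60.7, 59.3, 16.1, 79.1)
(array([525., 244.]), 641.2, -88.6, 38.1, 29.8, 88.7)
(array([189., 243.]), 678.4, 100.0, 29.8, 28.5, -82.0)
(array([ 76., 231.]), 700.5, 163.8, 29.6, 18.2, 1.5)
(array([279., 227.]), 679.7, 50.0, 59.5, 59.4, 79.1)
(array([181.,  27.]), 793.8, 74.9, 54.7, 32.8, -60.8)
```

View pics/w3.png

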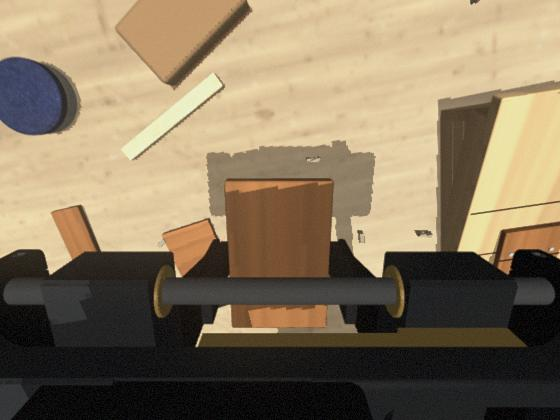

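The shingle is held square and level, with its centre about 1 mm behind the TCP along tool x. I'll work out the lower-line target next.

```bash
cat > tgt.py <<'E'
from h import *
import sys
V=(.5065,-.1875,-1.93)
def tgt(line,ox,oz,up,slope=12.3):
    C=board(*V,[[line+.047,0,.01]])[0][0]
    Rt=R.from_euler('ZY',[V[2],-slope],degrees=True).as_matrix()@np.diag([1,-1,-1.])
    return C-ox*Rt[:,0]-(oz+up)*Rt[:,2],Rt
if __name__=="__main__":
    a=[float(x) for x in sys.argv[1:]]
    p,Rt=tgt(*a[:4]);s=readout.read_state();p0=np.array(s['position']);R0=np.array(s['tcp_rot'])
    n=int(a[4]);rv=R.from_matrix(R0.T@Rt).as_rotvec()
    print(p.round(4),Rt.round(3).tolist(),'now',p0.round(4),'rv',np.degrees(rv).round(2),'shift now-axes cm',(R0.T@(p-p0)*100).round(2))
    for i in range(n):
        q=R0@R.from_rotvec(rv*i/n).as_matrix();print(np.degrees(rv/n).round(2).tolist(),(q.T@(p-p0)/n*100).round(2).tolist())
E
python3 tgt.py .06 -.001 .0009 .05 10
```

```text
[ 0.5937 -0.1904  0.1199] [[0.976, -0.034, 0.213], [-0.033, -0.999, -0.007], [0.213, -0.0, -0.977]] now [0.6634 0.0538 0.1729] rv [ 0.97 12.37 -8.99] shift now-axes cm [-2.2 25.3  5.3]
[0.1, 1.24, -0.9] [-0.22, 2.53, 0.53]
[0.1, 1.24, -0.9] [-0.27, 2.53, 0.52]
[0.1, 1.24, -0.9] [-0.32, 2.52, 0.51]
[0.1, 1.24, -0.9] [-0.37, 2.52, 0.5]
[0.1, 1.24, -0.9] [-0.42, 2.51, 0.49]
[0.1, 1.24, -0.9] [-0.47, 2.51, 0.47]
[0.1, 1.24, -0.9] [-0.52, 2.5, 0.46]
[0.1, 1.24, -0.9] [-0.57, 2.49, 0.44]
[0.1, 1.24, -0.9] [-0.62, 2.48, 0.42]
[0.1, 1.24, -0.9] [-0.67, 2.47, 0.41]
```

>>> send_rows(moves=[[[0.1, 1.24, -0.9, -0.22, 2.53, 0.53, -1], [0.1, 1.24, -0.9, -0.27, 2.53, 0.52, -1], [0.1, 1.24, -0.9, -0.32, 2.52, 0.51, -1], [0.1, 1.24, -0.9, -0.37, 2.52, 0.5, -1], [0.1, 1.24, -0.9, -0.42, 2.51, 0.49, -1]]])

```text
time_s: 6.05
position: [0.6275, -0.0688, 0.1441]
tcp_rot: [[0.988, -0.111, 0.104], [-0.111, -0.994, -0.006], [0.104, -0.005, -0.995]]
force: [0.4, -0.8, -0.4]
opening: 0.675
```

>>> send_rows(moves=[[[0.1, 1.24, -0.9, -0.47, 2.51, 0.47, -1], [0.1, 1.24, -0.9, -0.52, 2.5, 0.46, -1], [0.1, 1.24, -0.9, -0.57, 2.49, 0.44, -1], [0.1, 1.24, -0.9, -0.62, 2.48, 0.42, -1], [0.1, 1.24, -0.9, -0.67, 2.47, 0.41, -1]]])

```text
time_s: 6.55
position: [0.5927, -0.1904, 0.1176]
tcp_rot: [[0.977, -0.033, 0.211], [-0.033, -0.999, -0.004], [0.212, -0.003, -0.977]]
force: [0.2, 0.4, -0.2]
opening: 0.674
```

```bash
cat > look2.py <<'E'
from h import *
import sys
for i in range(4):capture("wrist")
s=readout.read_state();m=camera_model("wrist");w=capture("wrist")
n=sys.argv[1];cv2.imwrite(f"pics/{n}.png",w);np.save(f"{n}.npy",m['pose'])
t=capture("top");cv2.imwrite(f"pics/{n}t.png",t)
print(s['time_s'],s['position'],s['force'],s['opening'])
a=cv2.resize(w[80:350,180:380],None,fx=2,fy=2,interpolation=cv2.INTER_CUBIC)
b=cv2.resize(t[140:275,345:445],None,fx=4,fy=4,interpolation=cv2.INTER_CUBIC)
cv2.imwrite(f"pics/{n}v.png",np.hstack([a,b]))
E
python3 look2.py k1; python3 tgt.py .06 -.001 .0009 .004 5
```

```text
6.75 [ 0.59321385 -0.19020155  0.11832603] [-0.16898708  0.5678148  -0.16333038] 0.6788200292647205
[ 0.6035 -0.1908  0.075 ] [[0.976, -0.034, 0.213], [-0.033, -0.999, -0.007], [0.213, -0.0, -0.977]] now [ 0.5944 -0.1894  0.1194] rv [-0.1  -0.01  0.02] shift now-axes cm [-0.05  0.11  4.53]
[-0.02, -0.0, 0.0] [-0.01, 0.02, 0.91]
[-0.02, -0.0, 0.0] [-0.01, 0.02, 0.91]
[-0.02, -0.0, 0.0] [-0.01, 0.02, 0.91]
[-0.02, -0.0, 0.0] [-0.01, 0.02, 0.91]
[-0.02, -0.0, 0.0] [-0.01, 0.02, 0.91]
```

View pics/k1v.png

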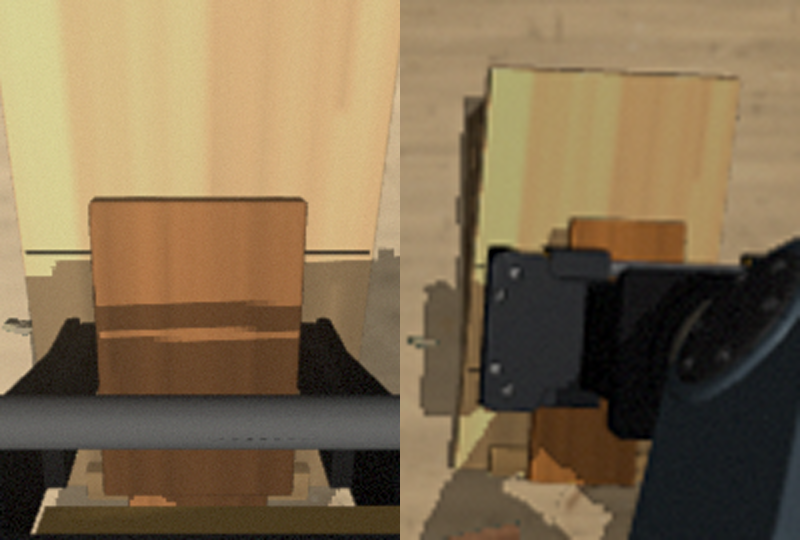

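The shingle is centred over the board: its centre column is 198 and the line's centre is 198. Descending.

>>> send_rows(moves=[[[0, 0, 0, 0, 0, 1.2, -1], [0, 0, 0, 0, 0, 1.2, -1], [0, 0, 0, 0, 0, 1.0, -1], [0, 0, 0, 0, 0, 0.7, -1], [0, 0, 0, 0, 0, 0.3, -1]]])

```text
time_s: 7.35
position: [0.6039, -0.1903, 0.0759]
tcp_rot: [[0.976, -0.033, 0.213], [-0.033, -0.999, -0.006], [0.213, -0.001, -0.977]]
force: [-0.5, 0.7, 0.2]
opening: 0.676
```

```bash
python3 - <<'E'
from h import *
for i in range(6):
    capture("top");s=readout.read_state();print(np.round(s['position'],4),np.round(s['force'],1))
E
python3 tgt.py .06 -.001 .0009 0 1
```

```text
[ 0.604  -0.1904  0.076 ] [ 0.5 -0.2 -1. ]
[ 0.6041 -0.1906  0.0766] [ 0.2 -0.4 -0.4]
[ 0.6043 -0.1908  0.0772] [-0.   0.7 -0.5]
[ 0.6044 -0.1909  0.0775] [-0.6  0.  -0. ]
[ 0.6045 -0.191   0.0778] [ 0.1 -0.6 -0.4]
[ 0.6045 -0.191   0.0779] [-0.6 -0.7  0.2]
[ 0.6044 -0.1908  0.0711] [[0.976, -0.034, 0.213], [-0.033, -0.999, -0.007], [0.213, -0.0, -0.977]] now [ 0.6045 -0.191   0.0779] rv [ 0.   -0.17 -0.  ] shift now-axes cm [-0.16 -0.02  0.66]
[0.0, -0.17, -0.0] [-0.16, -0.02, 0.66]
```

>>> send_rows(moves=[[[0, 0, 0, -0.12, 0, 0.15, -1], [0, 0, 0, 0, 0, 0.15, -1], [0, 0, 0, 0, 0, 0.1, -1], [0, 0, 0, 0, 0, 0.1, -1], [0, 0, 0, 0, 0, 0, -1]]])

```text
time_s: 8.15
position: [0.6041, -0.1908, 0.0721]
tcp_rot: [[0.976, -0.034, 0.215], [-0.033, -0.999, -0.007], [0.215, -0.0, -0.977]]
force: [0.5, -0.3, -0.0]
opening: 0.681
```

>>> send_rows(moves=[[[0, 0, 0, 0, 0, 0.1, -1], [0, 0, 0, 0, 0, 0, -1], [0, 0, 0, 0, 0, 0, -1], [0, 0, 0, 0, 0, 0, -1], [0, 0, 0, 0, 0, 0, -1]]])

```text
time_s: 8.65
position: [0.6045, -0.1908, 0.0714]
tcp_rot: [[0.976, -0.033, 0.215], [-0.033, -0.999, -0.007], [0.215, -0.0, -0.977]]
force: [-0.3, 1.3, 1.4]
opening: 0.677
```

```bash
python3 look2.py k2;python3 tgt.py .06 -.001 .0009 0 1
```

```text
8.85 [ 0.60446759 -0.19086602  0.07143897] [-0.00250364 -0.99927465  2.15962061] 0.676231865148423
[ 0.6044 -0.1908  0.0711] [[0.976, -0.034, 0.213], [-0.033, -0.999, -0.007], [0.213, -0.0, -0.977]] now [ 0.6044 -0.1908  0.0714] rv [-0.02 -0.14  0.  ] shift now-axes cm [-0.01 -0.    0.03]
[-0.02, -0.14, 0.0] [-0.01, -0.0, 0.03]
```

View pics/k2v.png

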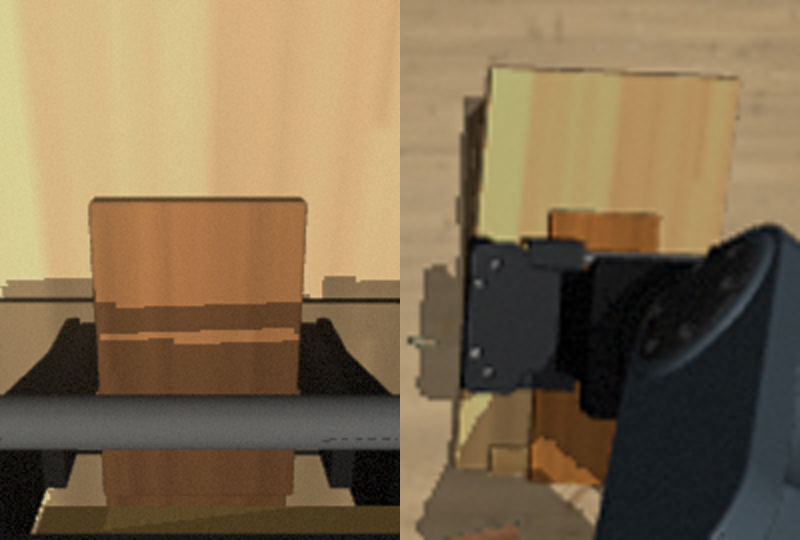

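Contact has begun at about 2 N and the pose is on target within 0.5 mm. Releasing and backing off along the tool axis.

>>> send_rows(moves=[[[0, 0, 0, 0, 0, 0, 0.6], [0, 0, 0, 0, 0, 0, 0.7], [0, 0, 0, 0, 0, 0, 1], [0, 0, 0, 0, 0, 0, 1], [0, 0, 0, 0, 0, 0, 1]]])

```text
time_s: 9.45
position: [0.6043, -0.1908, 0.0712]
tcp_rot: [[0.976, -0.034, 0.215], [-0.033, -0.999, -0.007], [0.215, -0.0, -0.977]]
force: [0.1, 0.6, 0.2]
opening: 0.973
```

>>> send_rows(moves=[[[0, 0, 0, 0, 0, -0.5, 1], [0, 0, 0, 0, 0, -1.5, 1], [0, 0, 0, 0, 0, -4, 1], [0, 0, 0, 0, 0, -4.5, 1], [0, 0, 0, 0, 0, -4.5, 1]]])

```text
time_s: 9.95
position: [0.5713, -0.1896, 0.2201]
tcp_rot: [[0.976, -0.034, 0.215], [-0.033, -0.999, -0.007], [0.215, -0.0, -0.977]]
force: [1.1, -0.9, -0.3]
opening: 0.999
```

```bash
cat > chk.py <<'E'
from tgt import *
import sys
# measure loose shingle outline on its own face plane, from the wrist view, in board frame
n=sys.argv[1]
for i in range(4):capture("wrist")
s=readout.read_state();m=camera_model("wrist");w=capture("wrist");cv2.imwrite(f"pics/{n}.png",w);np.save(f"{n}.npy",m['pose'])
t=capture("top");cv2.imwrite(f"pics/{n}t.png",t);print(s['time_s'],s['position'],s['opening'])
Rb=board(*V,[[0,0,0]])[1]
for L in[float(x) for x in sys.argv[2:]]:
  F=[(L+.0005,.03,.0185),(L+.0005,-.03,.0185),(L+.094,-.03,.0080),(L+.094,.03,.0080)]
  for c,mm in(("wrist",m),("top",camera_model("top"))):print(L,c,proj(c,board(*V,F)[0],mm).round(1).tolist())
E
python3 chk.py k3 .06
python3 - <<'E'
from h import *
w=cv2.imread("pics/k3.png");t=cv2.imread("pics/k3t.png")
a=cv2.resize(w[90:290,200:400],None,fx=2,fy=2.7,interpolation=cv2.INTER_CUBIC)
b=cv2.resize(t[140:275,345:445],None,fx=4,fy=4,interpolation=cv2.INTER_CUBIC)
cv2.imwrite("pics/k3v.png",np.hstack([a,b]))
E
python3 - <<'E'
from h import *
p0=readout.read_state();rows([.551,.3706,.15],down(-12),1,1)
E
```

```text
10.15 [ 0.57238454 -0.19013967  0.22028971] 1.0015771930101776
0.06 wrist [[250.9, 236.5], [304.1, 236.5], [306.5, 152.4], [248.4, 152.4]]
0.06 top [[379.3, 235.2], [406.2, 236.2], [409.7, 194.1], [382.4, 193.0]]
0 a [-1.15, -12.31, 10.03] [-5.27, -55.88, 5.8] 1
0 b [-1.15, -12.31, 10.03] [-13.63, -54.35, 6.73] 1
```

View pics/k3v.png

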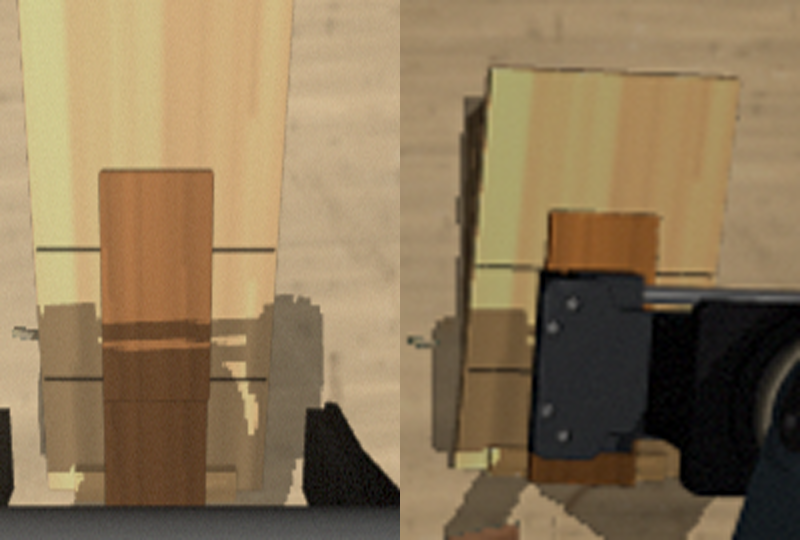

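The first shingle lies straight. In the wrist view its upper edge is at row 153 (predicted 152.4) and its lower edge at about 238 (predicted 236.5), so it is within about 1 mm. Next is the second shingle.

```bash
python3 - <<'E'
from tgt import *
m=dict(camera_model("wrist"),pose=np.load("k3.npy"));print(proj("wrist",board(*V,[[.12,.068,0],[.12,-.068,0],[.06,.068,0]])[0],m),"seen (218,182.2) (337.5,182.2) (222,230.4)")
rows([.551,.3706,.15],down(-12),15,1)
E
```

```text
[[215.92939632 181.11266793]
 [339.05237436 181.11634213]
 [220.20791157 229.20708592]] seen (218,182.2) (337.5,182.2) (222,230.4)
0 a [-0.08, -0.82, 0.67] [-0.35, -3.73, 0.39] 1
0 b [-0.08, -0.82, 0.67] [-0.39, -3.72, 0.39] 1
1 a [-0.08, -0.82, 0.67] [-0.39, -3.72, 0.39] 1
1 b [-0.08, -0.82, 0.67] [-0.43, -3.72, 0.39] 1
2 a [-0.08, -0.82, 0.67] [-0.43, -3.72, 0.39] 1
2 b [-0.08, -0.82, 0.67] [-0.46, -3.71, 0.39] 1
3 a [-0.08, -0.82, 0.67] [-0.46, -3.71, 0.39] 1
3 b [-0.08, -0.82, 0.67] [-0.5, -3.71, 0.39] 1
4 a [-0.08, -0.82, 0.67] [-0.5, -3.71, 0.39] 1
4 b [-0.08, -0.82, 0.67] [-0.54, -3.7, 0.39] 1
5 a [-0.08, -0.82, 0.67] [-0.54, -3.7, 0.39] 1
5 b [-0.08, -0.82, 0.67] [-0.58, -3.7, 0.4] 1
6 a [-0.08, -0.82, 0.67] [-0.58, -3.7, 0.4] 1
6 b [-0.08, -0.82, 0.67] [-0.61, -3.69, 0.4] 1
7 a [-0.08, -0.82, 0.67] [-0.61, -3.69, 0.4] 1
7 b [-0.08, -0.82, 0.67] [-0.65, -3.68, 0.4] 1
8 a [-0.08, -0.82, 0.67] [-0.65, -3.68, 0.4] 1
8 b [-0.08, -0.82, 0.67] [-0.69, -3.68, 0.41] 1
9 a [-0.08, -0.82, 0.67] [-0.69, -3.68, 0.41] 1
9 b [-0.08, -0.82, 0.67] [-0.73, -3.67, 0.41] 1
10 a [-0.08, -0.82, 0.67] [-0.73, -3.67, 0.41] 1
10 b [-0.08, -0.82, 0.67] [-0.76, -3.66, 0.42] 1
11 a [-0.08, -0.82, 0.67] [-0.76, -3.66, 0.42] 1
11 b [-0.08, -0.82, 0.67] [-0.8, -3.65, 0.43] 1
12 a [-0.08, -0.82, 0.67] [-0.8, -3.65, 0.43] 1
12 b [-0.08, -0.82, 0.67] [-0.84, -3.64, 0.43] 1
13 a [-0.08, -0.82, 0.67] [-0.84, -3.64, 0.43] 1
13 b [-0.08, -0.82, 0.67] [-0.87, -3.63, 0.44] 1
14 a [-0.08, -0.82, 0.67] [-0.87, -3.63, 0.44] 1
14 b [-0.08, -0.82, 0.67] [-0.91, -3.62, 0.45] 1
```

>>> send_rows(moves=[[[-0.08, -0.82, 0.67, -0.35, -3.73, 0.39, 1], [-0.08, -0.82, 0.67, -0.39, -3.72, 0.39, 1], [-0.08, -0.82, 0.67, -0.43, -3.72, 0.39, 1], [-0.08, -0.82, 0.67, -0.46, -3.71, 0.39, 1], [-0.08, -0.82, 0.67, -0.5, -3.71, 0.39, 1]]])

```text
time_s: 10.75
position: [0.5641, -0.0015, 0.1929]
tcp_rot: [[0.986, -0.093, 0.14], [-0.093, -0.996, -0.009], [0.14, -0.004, -0.99]]
force: [-0.0, 0.2, -0.3]
opening: 0.995
```

>>> send_rows(moves=[[[-0.08, -0.82, 0.67, -0.54, -3.7, 0.39, 1], [-0.08, -0.82, 0.67, -0.58, -3.7, 0.4, 1], [-0.08, -0.82, 0.67, -0.61, -3.69, 0.4, 1], [-0.08, -0.82, 0.67, -0.65, -3.68, 0.4, 1], [-0.08, -0.82, 0.67, -0.69, -3.68, 0.4, 1]]])

```text
time_s: 11.25
position: [0.5574, 0.185, 0.1702]
tcp_rot: [[0.986, -0.151, 0.068], [-0.151, -0.989, -0.008], [0.069, -0.002, -0.998]]
force: [0.2, 0.1, -0.8]
opening: 1.003
```

>>> send_rows(moves=[[[-0.08, -0.82, 0.67, -0.73, -3.67, 0.41, 1], [-0.08, -0.82, 0.67, -0.76, -3.66, 0.42, 1], [-0.08, -0.82, 0.67, -0.8, -3.65, 0.43, 1], [-0.08, -0.82, 0.67, -0.84, -3.64, 0.43, 1], [-0.08, -0.82, 0.67, -0.87, -3.63, 0.44, 1]]])

```text
time_s: 11.75
position: [0.5506, 0.3712, 0.1471]
tcp_rot: [[0.978, -0.208, -0.003], [-0.208, -0.978, -0.004], [-0.002, 0.004, -1.0]]
force: [0.5, -0.4, 0.6]
opening: 1.004
```

```bash
python3 look.py; python3 - <<'E'
from h import *
print([(np.round(d['location'],4).tolist(),round(d['p'],2)) for d in spot_in("wrist","shingle_a_mid")])
s=readout.read_state();print(s['position'],np.round(s['tcp_rot'],3).tolist())
t=capture("top")
for b in blobs(t,"top"):print(b)
E
```

```text
11.95 [0.55060532 0.37024087 0.14740297]
(array([278., 194.]), 550.5, 369.6, 93.5, 59.5, -12.0)
(array([472.,  88.]), 613.7, 168.2, 62.3, 59.6, -82.5)
(array([329.,  85.]), 643.7, 300.3, 94.2, 33.9, 1.6)
[([0.5542, 0.3701, 0.0073], 0.63)]
[0.55132968 0.36888282 0.14853046] [[0.978, -0.209, -0.001], [-0.209, -0.978, -0.003], [-0.0, 0.004, -1.0]]
(array([273., 304.]), 402.9, 65.9, 507.7, 60.4, -78.7)
(array([234., 211.]), 614.6, 167.4, 61.3, 60.9, 7.6)
(array([177., 198.]), 645.3, 301.7, 94.8, 32.8, 1.4)
(array([396., 213.]), 614.5, -212.9, 234.1, 76.2, -7.5)
(array([514., 174.]), 709.0, -498.8, 158.8, 105.3, -75.6)
(array([259., 111.]), 856.0, 112.4, 115.2, 67.0, -60.2)
```

>>> send_rows(moves=[[[0, 0, 0, 0, 0, 3.5, 1], [0, 0, 0, 0, 0, 3.5, 1], [0, 0, 0, 0, 0, 3.5, 1], [0, 0, 0, 0, 0, 2.4, 1], [0, 0, 0, 0, 0, 1.6, 1]]])

```text
time_s: 12.6
position: [0.5515, 0.3678, 0.0029]
tcp_rot: [[0.978, -0.21, -0.002], [-0.21, -0.978, -0.003], [-0.001, 0.003, -1.0]]
force: [-0.2, -0.1, 0.6]
opening: 1.003
```

>>> send_rows(moves=[[[0, 0, 0, 0, 0, 0, -1], [0, 0, 0, 0, 0, 0, -1], [0, 0, 0, 0, 0, 0, -1], [0, 0, 0, 0, 0, 0, -1], [0, 0, 0, 0, 0, 0, -1]]])

```text
time_s: 13.1
position: [0.5533, 0.3703, 0.0065]
tcp_rot: [[0.978, -0.208, 0.004], [-0.208, -0.978, -0.001], [0.004, -0.0, -1.0]]
force: [0.1, 0.0, 2.8]
opening: 0.671
```

>>> send_rows(moves=[[[0, 0, 0, 0, 0, 0, -1], [0, 0, 0, 0, 0, 0, -1], [0, 0, 0, 0, 0, 0, -1], [0, 0, 0, 0, 0, 0, -1], [0, 0, 0, 0, 0, 0, -1]]])

```text
time_s: 13.6
position: [0.5532, 0.3703, 0.0064]
tcp_rot: [[0.978, -0.208, 0.004], [-0.208, -0.978, -0.001], [0.004, -0.0, -1.0]]
force: [-0.1, -0.7, 6.9]
opening: 0.673
```

>>> send_rows(moves=[[[0, 0, 0, 0, 0, -2, -1], [0, 0, 0, 0, 0, -3, -1], [0, 0, 0, 0, 0, -4, -1], [0, 0, 0, 0, 0, -5, -1], [0, 0, 0, 0, 0, -5, -1]]])

```text
time_s: 14.1
position: [0.5512, 0.3699, 0.1959]
tcp_rot: [[0.978, -0.208, -0.0], [-0.208, -0.978, -0.002], [0.0, 0.002, -1.0]]
force: [1.1, -0.1, 0.2]
opening: 0.669
```

```bash
python3 look.py>/dev/null; python3 - <<'E'
from h import *
s=readout.read_state();p=np.array(s['position']);Rt=np.array(s['tcp_rot']);print(s['time_s'],s['opening'],p,Rt.round(3).tolist())
m=camera_model("wrist");w=cv2.imread("pics/w3.png")
for b in blobs(w,"wrist",m=m,z=p[2]+.0016):
    d=Rt[:2,:2].T@(np.array(b[1:3])/1000-p[:2])*1000;print(b,'tool xy mm',d.round(1))
E
python3 tgt.py .12 -.001 .0015 .06 15
```

```text
14.35 0.6710549352310644 [0.55114202 0.36988516 0.19446912] [[0.978, -0.208, 0.0], [-0.208, -0.978, -0.002], [0.001, 0.002, -1.0]]
(array([286., 317.]), 507.6, 373.1, 69.8, 20.0, 77.9) tool xy mm [-43.3   5.9]
(array([279., 228.]), 566.5, 365.9, 59.4, 59.2, -12.1) tool xy mm [15.9  0.7]
(array([445.,  96.]), 619.5, 268.3, 28.3, 27.3, -82.3) tool xy mm [88.  85.1]
(array([323.,  94.]), 633.1, 328.7, 42.9, 15.5, 1.8) tool xy mm [88.7 23.2]
[ 0.6478 -0.1923  0.1508] [[0.976, -0.034, 0.213], [-0.033, -0.999, -0.007], [0.213, -0.0, -0.977]] now [0.5511 0.3699 0.1945] rv [  1.2   12.24 -10.03] shift now-axes cm [21.15 52.96  4.49]
[0.08, 0.82, -0.67] [1.41, 3.53, 0.3]
[0.08, 0.82, -0.67] [1.36, 3.55, 0.31]
[0.08, 0.82, -0.67] [1.32, 3.56, 0.33]
[0.08, 0.82, -0.67] [1.27, 3.58, 0.34]
[0.08, 0.82, -0.67] [1.23, 3.59, 0.35]
[0.08, 0.82, -0.67] [1.18, 3.61, 0.37]
[0.08, 0.82, -0.67] [1.13, 3.62, 0.38]
[0.08, 0.82, -0.67] [1.08, 3.64, 0.39]
[0.08, 0.82, -0.67] [1.03, 3.65, 0.4]
[0.08, 0.82, -0.67] [0.99, 3.66, 0.41]
[0.08, 0.82, -0.67] [0.94, 3.67, 0.42]
[0.08, 0.82, -0.67] [0.89, 3.68, 0.42]
[0.08, 0.82, -0.67] [0.84, 3.7, 0.43]
[0.08, 0.82, -0.67] [0.79, 3.71, 0.44]
[0.08, 0.82, -0.67] [0.74, 3.71, 0.44]
```

>>> send_rows(moves=[[[0.08, 0.82, -0.67, 1.41, 3.53, 0.3, -1], [0.08, 0.82, -0.67, 1.36, 3.55, 0.31, -1], [0.08, 0.82, -0.67, 1.32, 3.56, 0.33, -1], [0.08, 0.82, -0.67, 1.27, 3.58, 0.34, -1], [0.08, 0.82, -0.67, 1.23, 3.59, 0.35, -1]]])

```text
time_s: 14.85
position: [0.5823, 0.1812, 0.1773]
tcp_rot: [[0.986, -0.15, 0.068], [-0.15, -0.989, -0.008], [0.068, -0.002, -0.998]]
force: [-0.0, -1.1, -0.7]
opening: 0.672
```

>>> send_rows(moves=[[[0.08, 0.82, -0.67, 1.18, 3.61, 0.37, -1], [0.08, 0.82, -0.67, 1.13, 3.62, 0.38, -1], [0.08, 0.82, -0.67, 1.08, 3.64, 0.39, -1], [0.08, 0.82, -0.67, 1.03, 3.65, 0.4, -1], [0.08, 0.82, -0.67, 0.99, 3.66, 0.41, -1]]])

```text
time_s: 15.35
position: [0.6145, -0.0057, 0.1627]
tcp_rot: [[0.986, -0.092, 0.139], [-0.092, -0.996, -0.008], [0.139, -0.005, -0.99]]
force: [0.7, -0.1, -0.4]
opening: 0.673
```

>>> send_rows(moves=[[[0.08, 0.82, -0.67, 0.94, 3.67, 0.42, -1], [0.08, 0.82, -0.67, 0.89, 3.68, 0.42, -1], [0.08, 0.82, -0.67, 0.84, 3.7, 0.43, -1], [0.08, 0.82, -0.67, 0.79, 3.71, 0.44, -1], [0.08, 0.82, -0.67, 0.74, 3.71, 0.44, -1]]])

```text
time_s: 15.85
position: [0.6469, -0.1925, 0.1478]
tcp_rot: [[0.977, -0.033, 0.21], [-0.033, -0.999, -0.004], [0.21, -0.003, -0.978]]
force: [0.3, -0.2, -0.6]
opening: 0.668
```

```bash
python3 look2.py k5; python3 tgt.py .12 -.002 .0015 .006 1; python3 - <<'E'
from tgt import *
s=readout.read_state();p=np.array(s['position']);Rt=np.array(s['tcp_rot'])
P=np.load("k5.npy");m=dict(camera_model("wrist"),pose=P);w=cv2.imread("pics/k5.png")
# held shingle: intersect rays with its top plane
hsv=cv2.cvtColor(w,cv2.COLOR_BGR2HSV);k=cv2.morphologyEx(cv2.inRange(hsv,(3,105,50),(17,255,255)),cv2.MORPH_OPEN,np.ones((3,3)))
for q in cv2.findContours(k,0,cv2.CHAIN_APPROX_NONE)[0]:
    if cv2.contourArea(q)<800:continue
    L=[]
    for u in q[:,0]:
        o,d=ray("wrist",u,m);a=p-Rt[:,2]*.0025;L.append(Rt.T@(o+d*((a-o)@Rt[:,2])/(d@Rt[:,2])-p)*1000)
    print(cv2.minAreaRect(np.array(L)[:,:2].astype(np.float32)))
E
```

```text
16.05 [ 0.64680203 -0.19205824  0.14816389] [ 0.36747615 -0.30685651 -0.60042677] 0.67253890489934
[ 0.6603 -0.1927  0.0983] [[0.976, -0.034, 0.213], [-0.033, -0.999, -0.007], [0.213, -0.0, -0.977]] now [ 0.6473 -0.1903  0.1492] rv [-0.16  0.11  0.01] shift now-axes cm [0.2  0.21 5.26]
[-0.16, 0.11, 0.01] [0.2, 0.21, 5.26]
((-43.2496452331543, 2.23150634765625), (20.54193115234375, 59.249271392822266), 0.15122047066688538)
((17.880325317382812, 3.2130661010742188), (63.109413146972656, 61.03995132446289), 0.1539020985364914)
((43.50749206542969, 139.2648162841797), (31.062284469604492, 66.00372314453125), 73.22898864746094)
```

>>> send_rows(moves=[[[0, 0, 0, 0.2, 0.1, 1.4, -1], [0, 0, 0, 0, 0, 1.4, -1], [0, 0, 0, 0, 0, 1.2, -1], [0, 0, 0, 0, 0, 0.8, -1], [0, 0, 0, 0, 0, 0.3, -1]]])

```text
time_s: 16.65
position: [0.6611, -0.1926, 0.0999]
tcp_rot: [[0.977, -0.033, 0.213], [-0.032, -0.999, -0.006], [0.213, -0.002, -0.977]]
force: [-0.3, -0.5, -0.1]
opening: 0.674
```

>>> send_rows(moves=[[[0, 0, 0, 0, 0, 0, -1], [0, 0, 0, 0, 0, 0, -1], [0, 0, 0, 0, 0, 0, -1], [0, 0, 0, 0, 0, 0, -1], [0, 0, 0, 0, 0, 0, -1]]])

```text
time_s: 17.15
position: [0.6618, -0.1935, 0.1023]
tcp_rot: [[0.976, -0.034, 0.216], [-0.033, -0.999, -0.007], [0.216, -0.0, -0.976]]
force: [-0.6, -1.0, -0.2]
opening: 0.669
```

```bash
python3 look2.py k6;python3 tgt.py .12 -.002 .0015 0 1
```

```text
17.35 [ 0.66169361 -0.19335834  0.10199191] [-0.20993772  0.66176091 -0.28475158] 0.6677583065870759
[ 0.6616 -0.1927  0.0924] [[0.976, -0.034, 0.213], [-0.033, -0.999, -0.007], [0.213, -0.0, -0.977]] now [ 0.6617 -0.1933  0.1019] rv [-0.02 -0.13  0.01] shift now-axes cm [-0.22 -0.06  0.92]
[-0.02, -0.13, 0.01] [-0.22, -0.06, 0.92]
```

>>> send_rows(moves=[[[0, 0, 0, -0.2, -0.06, 0.3, -1], [0, 0, 0, 0, 0, 0.25, -1], [0, 0, 0, 0, 0, 0.15, -1], [0, 0, 0, 0, 0, 0, -1], [0, 0, 0, 0, 0, 0, -1]]])

```text
time_s: 17.95
position: [0.6613, -0.1927, 0.0944]
tcp_rot: [[0.976, -0.033, 0.215], [-0.033, -0.999, -0.007], [0.215, -0.0, -0.977]]
force: [-0.0, 0.9, -1.0]
opening: 0.67
```

>>> send_rows(moves=[[[0, 0, 0, 0, 0, 0.1, -1], [0, 0, 0, 0, 0, 0, -1], [0, 0, 0, 0, 0, 0, -1], [0, 0, 0, 0, 0, 0, -1], [0, 0, 0, 0, 0, 0, -1]]])

```text
time_s: 18.45
position: [0.6616, -0.1928, 0.0938]
tcp_rot: [[0.976, -0.034, 0.216], [-0.033, -0.999, -0.007], [0.216, -0.0, -0.976]]
force: [0.1, -0.1, 0.5]
opening: 0.67
```

```bash
python3 look2.py k7;python3 tgt.py .12 -.002 .0015 0 1
```

```text
18.65 [ 0.66165139 -0.1928014   0.09375514] [1.39325021 0.13933756 0.62210091] 0.6768451805755472
[ 0.6616 -0.1927  0.0924] [[0.976, -0.034, 0.213], [-0.033, -0.999, -0.007], [0.213, -0.0, -0.977]] now [ 0.6617 -0.1928  0.0938] rv [-0.01 -0.15  0.  ] shift now-axes cm [-0.04 -0.01  0.13]
[-0.01, -0.15, 0.0] [-0.04, -0.01, 0.13]
```

>>> send_rows(moves=[[[0, 0, 0, -0.04, 0, 0.1, -1], [0, 0, 0, 0, 0, 0, -1], [0, 0, 0, 0, 0, 0.05, -1], [0, 0, 0, 0, 0, 0, -1], [0, 0, 0, 0, 0, 0, -1]]])

```text
time_s: 19.25
position: [0.6617, -0.1928, 0.0936]
tcp_rot: [[0.976, -0.033, 0.216], [-0.033, -0.999, -0.007], [0.217, 0.0, -0.976]]
force: [-2.9, 1.8, 7.1]
opening: 0.674
```

```bash
python3 look2.py k8;python3 tgt.py .12 -.002 .0015 0 1
```

```text
19.45 [ 0.66171629 -0.19280877  0.09356645] [-2.41397804  1.25690593  7.81452973] 0.6723340153641907
[ 0.6616 -0.1927  0.0924] [[0.976, -0.034, 0.213], [-0.033, -0.999, -0.007], [0.213, -0.0, -0.977]] now [ 0.6617 -0.1928  0.0936] rv [ 0.01 -0.21  0.02] shift now-axes cm [-0.04 -0.01  0.11]
[0.01, -0.21, 0.02] [-0.04, -0.01, 0.11]
```

Firm contact at about 8 N, with position on target. Back off a hair, then release and retreat.

>>> send_rows(moves=[[[0, 0, 0, 0, 0, -0.07, -1], [0, 0, 0, 0, 0, 0, -1], [0, 0, 0, 0, 0, 0, 0.6], [0, 0, 0, 0, 0, 0, 0.7], [0, 0, 0, 0, 0, 0, 1]]])

```text
time_s: 20.05
position: [0.6607, -0.1924, 0.092]
tcp_rot: [[0.976, -0.033, 0.214], [-0.033, -0.999, -0.006], [0.214, -0.001, -0.977]]
force: [-0.6, -1.0, 0.3]
opening: 0.857
```

>>> send_rows(moves=[[[0, 0, 0, 0, 0, 0, 1], [0, 0, 0, 0, 0, 0, 1], [0, 0, 0, 0, 0, 0, 1], [0, 0, 0, 0, 0, -0.5, 1], [0, 0, 0, 0, 0, -1, 1]]])

```text
time_s: 20.55
position: [0.6575, -0.1923, 0.107]
tcp_rot: [[0.976, -0.033, 0.214], [-0.033, -0.999, -0.006], [0.214, -0.001, -0.977]]
force: [-0.5, 0.4, 0.5]
opening: 0.999
```

>>> send_rows(moves=[[[0, 0, 0, 0, 0, -3, 1], [0, 0, 0, 0, 0, -4, 1], [0, 0, 0, 0, 0, -4, 1], [0, 0, 0, 0, 0, -3, 1], [0, 0, 0, 0, 0, -1, 1]]])

```text
time_s: 21.05
position: [0.627, -0.1925, 0.2591]
tcp_rot: [[0.974, -0.034, 0.222], [-0.032, -0.999, -0.011], [0.222, 0.003, -0.975]]
force: [0.4, -0.0, 0.2]
opening: 1.001
```

```bash
python3 chk.py k9 .06 .12
python3 - <<'E'
from tgt import *
m=dict(camera_model("wrist"),pose=np.load("k9.npy"));print(proj("wrist",board(*V,[[.12,.068,0],[.12,-.068,0],[.23,.068,0],[.23,-.068,0]])[0],m).round(1).tolist())
w=cv2.imread("pics/k9.png")
a=cv2.resize(w[60:260,200:380],None,fx=3,fy=3,interpolation=cv2.INTER_CUBIC)
cv2.imwrite("pics/k9v.png",(255*(a/255.)**.7).astype(np.uint8))
E
```

```text
21.25 [ 0.62502254 -0.19117824  0.25265572] 0.9979160766977625
0.06 wrist [[254.7, 273.1], [302.7, 273.1], [304.7, 200.9], [252.6, 200.9]]
0.06 top [[379.3, 235.2], [406.2, 236.2], [409.7, 194.1], [382.4, 193.0]]
0.12 wrist [[253.0, 230.9], [304.4, 230.9], [306.6, 149.3], [250.6, 149.3]]
0.12 top [[382.0, 209.0], [409.3, 210.1], [412.8, 167.0], [385.2, 165.9]]
[[223.2, 223.9], [334.2, 224.0], [215.3, 132.8], [342.0, 132.8]]
```

View pics/k9v.png

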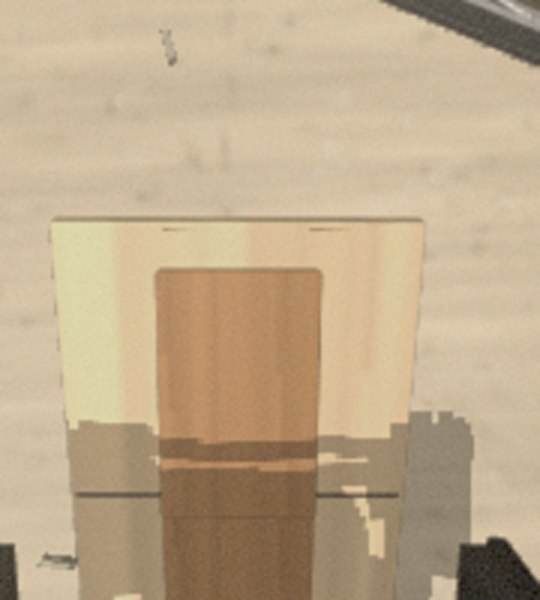

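Shingle 2's upper edge is at row 149.7 (predicted 149.3). It sits within about 1 mm of centre and looks straight. A quick numeric check that the first shingle did not shift under the contact, then hand in.

```bash
python3 - <<'E'
from tgt import *
g=cv2.cvtColor(cv2.imread("pics/k9.png"),cv2.COLOR_BGR2GRAY).astype(float)
r=g[225:285,268:290].mean(1);print(dict(zip(range(225,285),r.round().astype(int).tolist())))
h=cv2.cvtColor(cv2.imread("pics/k9.png"),cv2.COLOR_BGR2HSV)
for y in(240,250,260,268):
    k=np.where((h[y,235:325,0]<14)&(h[y,235:325,1]>120))[0]+235;print(y,k.min(),k.max())
E
```

```text
{225: 74, 226: 74, 227: 73, 228: 74, 229: 74, 230: 74, 231: 73, 232: 65, 233: 73, 234: 73, 235: 73, 236: 73, 237: 73, 238: 74, 239: 73, 240: 73, 241: 72, 242: 73, 243: 74, 244: 73, 245: 73, 246: 72, 247: 73, 248: 73, 249: 72, 250: 73, 251: 72, 252: 73, 253: 73, 254: 72, 255: 72, 256: 73, 257: 73, 258: 72, 259: 72, 260: 73, 261: 72, 262: 72, 263: 72, 264: 72, 265: 71, 266: 72, 267: 72, 268: 71, 269: 71, 270: 72, 271: 71, 272: 71, 273: 72, 274: 70, 275: 72, 276: 72, 277: 48, 278: 41, 279: 50, 280: 57, 281: 62, 282: 68, 283: 72, 284: 76}
240 255 303
250 257 302
260 256 302
268 256 303
```

The first shingle's lower edge falls close to the gripper bar, so I'll move back for a clear look.

>>> send_rows(moves=[[[0, 0, 0, -1.5, 0, 0, 1], [0, 0, 0, -2, 0, 0, 1], [0, 0, 0, -2, 0, 0, 1], [0, 0, 0, -1, 0, 0, 1], [0, 0, 0, 0, 0, 0, 1]]])

```text
time_s: 21.85
position: [0.5608, -0.1889, 0.2382]
tcp_rot: [[0.977, -0.034, 0.212], [-0.034, -0.999, -0.005], [0.212, -0.002, -0.977]]
force: [0.4, -1.3, -0.3]
opening: 0.996
```

```bash
python3 chk.py k10 .06 .12
python3 - <<'E'
from tgt import *
m=dict(camera_model("wrist"),pose=np.load("k10.npy"))
g=cv2.cvtColor(cv2.imread("pics/k10.png"),cv2.COLOR_BGR2GRAY).astype(float)
for name,X in(("lineH side",[[.12,.055,0]]),("lineL side",[[.06,.055,0]]),("s1 low",[[.0605,0,.0185]]),("s2 low",[[.1205,0,.0185]])):
    u=proj("wrist",board(*V,X)[0],m)[0];y=int(round(u[1]));x=int(u[0])
    r=g[y-8:y+9,x-7:x+8].mean(1);print(name,u.round(1),r.round().astype(int).tolist(),'argmin diff',np.argmin(r-np.convolve(np.pad(r,2,'edge'),np.ones(5)/5,'valid'))-8)
E
```

```text
22.05 [ 0.56346192 -0.18982985  0.24003278] 1.001701327641934
0.06 wrist [[252.6, 226.0], [303.0, 226.0], [305.1, 145.9], [250.4, 145.9]]
0.06 top [[379.3, 235.2], [406.2, 236.2], [409.7, 194.1], [382.4, 193.0]]
0.12 wrist [[250.7, 178.0], [304.8, 178.0], [307.2, 86.9], [248.1, 86.9]]
0.12 top [[382.0, 209.0], [409.3, 210.1], [412.8, 167.0], [385.2, 165.9]]
lineH side [230.7 173.4] [195, 196, 195, 196, 195, 196, 196, 195, 156, 89, 188, 197, 195, 195, 195, 195, 194] argmin diff 1
lineL side [233.8 219.5] [126, 126, 126, 126, 125, 124, 125, 124, 100, 59, 119, 126, 124, 124, 123, 124, 123] argmin diff 1
s1 low [277.8 226. ] [75, 75, 76, 75, 76, 75, 75, 75, 73, 68, 74, 74, 76, 75, 75, 75, 75] argmin diff 1
s2 low [277.8 178. ] [125, 124, 124, 123, 123, 123, 123, 125, 126, 92, 115, 124, 123, 124, 123, 123, 123] argmin diff 1
```

Both lower edges carry the same 1 px offset as the pencil lines, so both shingles are on their lines. Handing in.

```bash
python3 -c "
from rig import bot;print(bot.hand_in())"
```

```text
the job is handed in; nothing more can be done
None
```

Both full-size shingles are on the roof, the lower-line one first and then the upper-line one, each overlapping the one below. I handed the job in at about 22 s, with the gripper open and well clear of the roof.

- **Lower edges:** in the last wrist picture, both lower edges showed the same 1 px offset from prediction as the pencil lines. That puts them on their lines to within about 1 mm. The upper shingle had not disturbed the lower one.
- **Centring:** the lower shingle was within about 1 mm when checked after release, and the upper one is too. Both lie straight up the slope.
- **Forces:** the highest reading was about 8 N, when the second shingle touched down.
- **Disagreements:** the top and wrist cameras placed the board 1–2 mm apart, so I used the average. The position reading also drifted by 1–3 mm after each move, so I corrected for that before each release.

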